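# Park the long objective can in the sloped rack

### The job

Two screw-lid objective cans lie at the foot of the sloping rack, one in each gutter. With the fingertips, push the longer can up its own gutter and over the crest, so that it drops into the pocket before the end stop and cannot roll back. Do not lift it out of the gutter, and leave the shorter can and everything else on the table where it is.

Things in the scene. Friction and masses are not known exactly. Their poses are not given: they have to be found in the camera images.
- gutter: Fixed sloping rack, 240 x 164 mm: two parallel gutters, 66 mm wide inside, centre lines at y = +45 and -45 mm. Origin mid-length between them, at floor level, 42 mm above the table; x uphill along them (10 deg above level), y left looking uphill, z square to the floor. Floor z = 0 from x = -112 to the crest, x = +80 mm. Walls 4 mm thick, tops z = +10; lip at the foot x = -120 to -112, top z = +6
- crest_left (a point): Middle of the left gutter's crest edge (gutter frame x = +80, y = +45, z = 0 mm). Beyond it the floor (dark) steps down 5 mm into the pocket, which ends 33.5 mm on at the end stop (6 mm thick, top at z = +21 mm). A can whose centre is pushed past the crest drops in by itself; its centre then lies 12 to 16 mm beyond the crest, 13 mm above the main floor level.
- crest_right (a point): The same point of the right gutter (gutter frame x = +80, y = -45, z = 0 mm); its pocket and stop are the same.
- long_can: The can to be pushed: plain cylinder of black plastic with grey lid bands, 36 mm diameter, 60 mm long, 105 to 182 g, lying across one of the two gutters (either one) at the foot, against the lip. Origin at its centre, y along its axis; it rolls, so its x and z axes turn.
- short_can: The other can, to be left alone: the same 36 mm diameter and look, but only 38 mm long, at the foot of the other gutter. Origin at its centre, y along its axis.
- beaker: Glass beaker, bystander, 68 mm across and 90 mm high, standing left of the rack. Origin at the centre of its underside.
- petri: Shallow glass dish, bystander, 90 mm across and 15 mm high, right of the rack. Origin at the centre of its underside.
- oil_bottle: Small amber bottle, bystander, 32 mm across and 70 mm high, beyond the rack's top end. Origin at the centre of its underside.
- slide_box: Grey box of slides, bystander, 100 x 80 x 32 mm, to the right. Origin at the centre of its underside.
- tweezers: Steel tweezers, bystander, 124 mm long, 8 mm high, lying to the left. Origin at the middle of the underside.

How it is judged:
By the outcome, as a careful person would: the job done as asked, in the order asked, and still so for the second after the job is handed in, with the robot touching nothing.
It also fails if it takes over 40 s, if anything falls off the work surface, if the arm or the gripper's body presses on something with over 40 N, if the wrist force passes 120 N, or if a joint passes its speed limit or range.

### The arm

A 7-joint arm with a two-finger parallel gripper is mounted at the origin on the work surface. World frame = base frame: x ahead of the robot, y to its left, z up, the work surface at z = 0. Lengths are in m, angles in rad, forces in N, time in s.
With the tool pointing down it reaches from about 0.425 to 0.95 m from the base axis. Payload 4.7 kg.
Tool frame: the origin (TCP) lies between the finger pads; the fingertips stand 25 mm ahead of it and the grasp point (between the pads) lies 6 mm ahead of it; z points along the fingers, y is the line along which they close (so a half turn about z gives the same grasp; the last joint's range is limited). The gripper opens to 85 mm and grips with 20 to 120 N. Pads are 22 mm wide; open, the fingers measure 114 mm over their backs; the gripper's body (76 mm by 85 mm) begins 54 mm behind the grasp point. The pads swing forward as they close: fully open they stand 13 mm farther back than shut.
Start: joints at [-1.296, 0.469, -0.049, 1.532, 0.024, 1.141, -0.082], TCP at [0.202, 0.644, 0.256] pointing down, gripper open.
Joint ranges: [-2.59, 2.59], [-0.33, 1.99], [-1.39, 1.29], [0.1, 2.45], [-1.04, 4.18], [0.21, 1.99], [-2.66, 2.66]. Speed limits (rad/s): [2.57, 2.57, 3.14, 3.14, 3.14, 3.14, 3.14].

### API

Orientations are given as a 3x3 rotation matrix whose columns are the frame's x, y, z axes.
In Python, from rig import * gives the robot as it stands. Calls block until the motion is done:
- movep(position, orientation): joint-space move of the TCP to a pose.
- move_l(position, attitude=None, feed=0.15, until_force=None): straight line of the TCP; attitude=None keeps the orientation; feed is the mean speed in m/s. With until_force (N) it stops when the force on the tool has changed by that much, and returns True; else False.
- move_joints(angles): joint-space move.
- command_gripper(opening, newtons=None): finger opening in m; newtons is the grip in N (None keeps the last); returns when the fingers have stopped.
- sleep(seconds).
- inverse_kinematics(position, orientation): joint angles nearest the present ones, or None.
- sense(): the state.
- camera(name): name is "scene" or "top" or "wrist"; returns (picture, depth): 420x560x3 uint8, red, green, blue; 420x560 float32, m along the optical axis (not along the pixel's ray), 0 where there is no reading.
- camera_params(name): a dict with "K" (3x3 intrinsics, pixels), "position" and "rotation" of the camera in the world; the wrist camera has in their place "tool_from_camera" (4x4, takes a point from camera to tool coordinates, whose origin is the TCP and whose axes are the flange's). Camera axes: x right, y down, z forward; pixel columns grow to the right and rows downward; lengths in m; the calibration is good to about 2 mm. A picture is of the moment at which its call begins: read the wrist's pose just before it. camera_params takes no time and is no camera call.
A pose or a line that the arm cannot do raises Unreachable and nothing moves.
- finish_job(): hands the job in; it is judged then, once.
The state is a dict: "time_s": time; "joint_pos": joint angles; "qd": joint speeds; "joint_efforts": joint torques, N m; "position": TCP position; "tcp_rot": TCP orientation; "wrist_force": force on the tool from outside, world axes, zero at the start; "ft_torque": the same for the moment, N m; "finger_gap": finger opening in m; "gripper_force": force on a finger pad.
Only numpy, scipy, OpenCV 4.12 (cv2) and the standard library are available. Lean on these libraries where they do the work, as an engineer would, in place of code of your own. Each camera call takes 0.05 s, during which the arm holds its last target. There are 200 camera calls.

## Working session

There is one attempt and no reset: what is moved stays moved. The work goes in short steps, each a Python script; the robot and the scene stay as the last script left them, time stands still between calls to the robot, and variables do not carry over. Pictures are saved under pics/ and viewed, at most 10 in all, crops included, and the job is handed in when it is done.

```bash
mkdir -p pics; python3 - <<'E'
from rig import *
import cv2, numpy as np
for n in("top","scene"):
    p,d=camera(n); cv2.imwrite(f"pics/{n}1.png",p[:,:,::-1]); np.save(f"{n}_d.npy",d)
    c=camera_params(n); print(n,c["K"],c["position"],c["rotation"])
print(sense()["time_s"])
E
```

```text
top [[454.73525761   0.         276.0164082 ]
 [  0.         454.73525761 209.00682104]
 [  0.           0.           1.        ]] [ 0.35985985 -0.03744041  1.20631308] [[ 0.02388515 -0.98347391  0.17946745]
 [-0.99953333 -0.02691232 -0.01445148]
 [ 0.01904254 -0.17903852 -0.98365776]]
scene [[449.14161043   0.         278.47759854]
 [  0.         449.14161043 210.33749857]
 [  0.           0.           1.        ]] [1.24044507 0.33822965 0.93893572] [[-0.50429379  0.64971919 -0.56881698]
 [ 0.86353073  0.37823222 -0.3335492 ]
 [-0.00156841 -0.65939773 -0.75179264]]
0.1
```

View pics/top1.png

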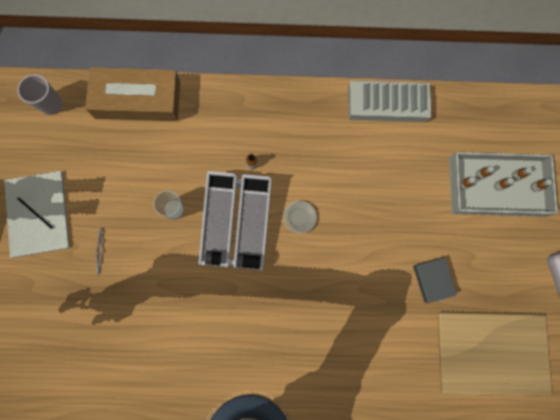

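View pics/scene1.png

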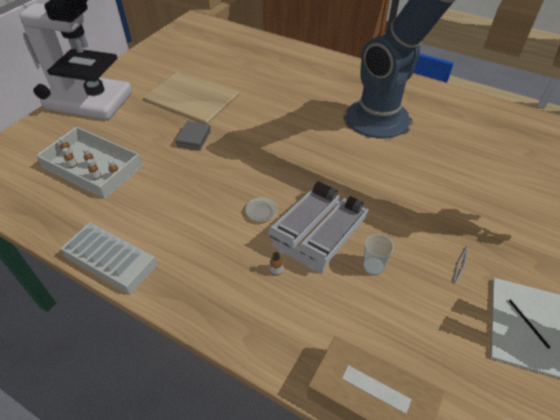

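The top view shows the rack with its foot towards the robot: foot corners are near px (200,266) and (265,270), the dark pockets near (221,180) and (256,184). The cans are at about (215,257) and (250,258). The can in the right gutter looks longer in both views. Next I'll compute approximate poses, then take a closer wrist look.

```bash
cat > h.py <<'E'
from rig import *
import cv2, numpy as np
def cloud(d,K,R,t):
    v,u=np.mgrid[:d.shape[0],:d.shape[1]]
    P=np.stack([(u-K[0,2])/K[0,0]*d,(v-K[1,2])/K[1,1]*d,d],-1)
    return P@np.asarray(R).T+np.asarray(t)
E
python3 - <<'E'
from h import *
c=camera_params("top"); d=np.load("top_d.npy"); P=cloud(d,c["K"],c["rotation"],c["position"])
for u,v in [(201,264),(264,268),(207,174),(270,178),(215,257),(250,258),(218,220),(254,225),(252,160)]: print((u,v),P[v,u].round(3))
m=(P[...,2]>.02); m[:160]=0;m[275:]=0;m[:,:195]=0;m[:,275:]=0
q=P[m]; print(cv2.minAreaRect(q[:,:2].astype(np.float32)*1000))
c=camera_params("wrist"); print(c["K"],c["tool_from_camera"])
E
```

```text
(201, 264) [0.426 0.135 0.025]
(264, 268) [ 0.421 -0.027  0.002]
(207, 174) [0.672 0.135 0.001]
(270, 178) [ 0.647 -0.037  0.072]
(215, 257) [0.443 0.096 0.058]
(250, 258) [0.442 0.008 0.058]
(218, 220) [0.539 0.095 0.042]
(254, 225) [0.528 0.001 0.047]
(252, 160) [0.696 0.011 0.066]
((531.4537353515625, 50.115379333496094), (177.42625427246094, 341.996826171875), 89.61288452148438)
[[377.73588225   0.         281.27296377]
 [  0.         377.73588225 209.43400931]
 [  0.           0.           1.        ]] [[-1.03503870e-04 -9.62237497e-01 -2.72211294e-01  6.82866303e-02]
 [ 9.99999650e-01 -3.25741731e-04  7.71228373e-04 -1.91786964e-04]
 [-8.30775437e-04 -2.72211119e-01  9.62237193e-01 -1.18357727e-01]
 [ 0.00000000e+00  0.00000000e+00  0.00000000e+00  1.00000000e+00]]
```

```bash
cat >> h.py <<'E'
def R_tool(yaw,tilt,roll=0):
    """tool down; x axis along yaw; tilt>0: tips lean back toward -x(body ahead); roll about tool z"""
    from scipy.spatial.transform import Rotation as S
    D=np.array([[1,0,0],[0,-1,0],[0,0,-1.]])
    return (S.from_euler('z',yaw)*S.from_euler('y',tilt)).as_matrix()@D@S.from_euler('z',roll).as_matrix()
E
python3 - <<'E'
from h import *
movep([.5,.05,.30],R_tool(0,0))
s=sense(); p,d=camera("wrist"); c=camera_params("wrist")
cv2.imwrite("pics/w1.png",p[:,:,::-1])
T=np.eye(4);T[:3,:3]=s["tcp_rot"];T[:3,3]=s["position"];T=T@c["tool_from_camera"]
np.save("w1.npy",cloud(d,c["K"],T[:3,:3],T[:3,3]))
print(s["time_s"],s["joint_pos"],s["position"])
for roll in(0,np.pi/2,-np.pi/2,np.pi):
  for t in(-.2,0,.1,.2,.3,.4):
    print(roll,t,[x for x in(.36,.38,.39,.40,.41,.42,.44) if inverse_kinematics([x,0,.08],R_tool(0,t,roll)) is not None])
E
```

```text
2.4667 [-0.85902052  0.16566029  0.77410214  1.91018123 -0.12869116  1.11579884
 -1.60381088] [0.5000934  0.05103439 0.29989962]
0 -0.2 [0.4, 0.41, 0.42, 0.44]
0 0 [0.36, 0.38, 0.39, 0.4, 0.41, 0.42, 0.44]
0 0.1 [0.36, 0.38, 0.39, 0.4, 0.41, 0.42, 0.44]
0 0.2 [0.36, 0.38, 0.39, 0.4, 0.41, 0.42, 0.44]
0 0.3 [0.36, 0.38, 0.39, 0.4, 0.41, 0.42, 0.44]
0 0.4 [0.36, 0.38, 0.39, 0.4, 0.41, 0.42, 0.44]
1.5707963267948966 -0.2 [0.4, 0.41, 0.42, 0.44]
1.5707963267948966 0 [0.36, 0.38, 0.39, 0.4, 0.41, 0.42, 0.44]
1.5707963267948966 0.1 [0.36, 0.38, 0.39, 0.4, 0.41, 0.42, 0.44]
1.5707963267948966 0.2 [0.36, 0.38, 0.39, 0.4, 0.41, 0.42, 0.44]
1.5707963267948966 0.3 [0.36, 0.38, 0.39, 0.4, 0.41, 0.42, 0.44]
1.5707963267948966 0.4 [0.36, 0.38, 0.39, 0.4, 0.41, 0.42, 0.44]
-1.5707963267948966 -0.2 [0.4, 0.41, 0.42, 0.44]
-1.5707963267948966 0 [0.36, 0.38, 0.39, 0.4, 0.41, 0.42, 0.44]
-1.5707963267948966 0.1 [0.36, 0.38, 0.39, 0.4, 0.41, 0.42, 0.44]
-1.5707963267948966 0.2 [0.36, 0.38, 0.39, 0.4, 0.41, 0.42, 0.44]
-1.5707963267948966 0.3 [0.36, 0.38, 0.39, 0.4, 0.41, 0.42, 0.44]
-1.5707963267948966 0.4 [0.36, 0.38, 0.39, 0.4, 0.41, 0.42, 0.44]
3.141592653589793 -0.2 [0.39, 0.4, 0.41, 0.42, 0.44]
3.141592653589793 0 [0.36, 0.38, 0.39, 0.4, 0.41, 0.42, 0.44]
3.141592653589793 0.1 [0.36, 0.38, 0.39, 0.4, 0.41, 0.42, 0.44]
3.141592653589793 0.2 [0.36, 0.38, 0.39, 0.4, 0.41, 0.42, 0.44]
3.141592653589793 0.3 [0.36, 0.38, 0.39, 0.4, 0.41, 0.42, 0.44]
3.141592653589793 0.4 [0.36, 0.38, 0.39, 0.4, 0.41, 0.42, 0.44]
```

View pics/w1.png

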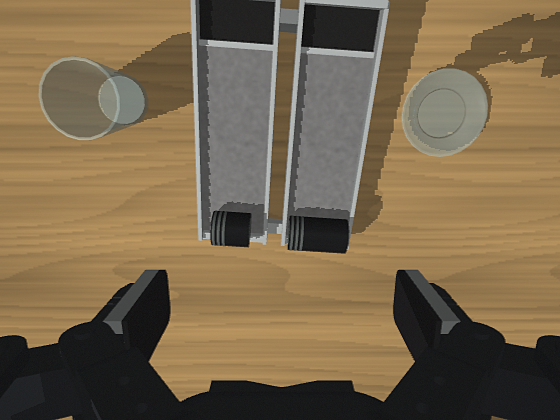

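The wrist view shows the short can at px (231,228) in the left gutter. The long can is in the right gutter, px 288–350, row 234. The crest edges are at about (237,45) left and (340,52) right, and the gripper is open at both sides of the bottom.

```bash
python3 - <<'E'
from h import *
P=np.load("w1.npy")
fl=np.vstack([P[80:195,215:255].reshape(-1,3),P[80:195,310:350].reshape(-1,3)])
A=np.c_[fl[:,:2],np.ones(len(fl))]; k=np.linalg.lstsq(A,fl[:,2],rcond=None)[0]
print("plane",k,np.std(A@k-fl[:,2]),"slope",np.degrees(np.arctan(np.hypot(k[0],k[1]))),"az",np.degrees(np.arctan2(k[1],k[0])))
for u,v in[(210,52),(237,53),(265,54),(310,58),(340,60),(370,62),(340,40),(237,35)]: print((u,v),P[v,u].round(4))
# walls/can via height above plane
h=P[...,2]-(P[...,0]*k[0]+P[...,1]*k[1]+k[2])
for u0,u1 in((207,255),(285,353)):
    m=np.zeros(h.shape,bool); m[205:255,u0:u1]=1; m&=(h>.028)&(h<.05)
    q=P[m]; print("can",q.min(0),q.max(0),np.median(q,0),h[m].max(), cv2.minAreaRect(q[:,:2].astype(np.float32)*1e3))
m=(h>-.003)&(h<.0145)&(P[...,2]>.02); m[:100]=0;m[190:]=0;m[:,:185]=0;m[:,400:]=0
# wall tops: rows at several x
for v in(110,150,190):
    us=np.where((h[v]>.007)&(h[v]<.014))[0]; us=us[(us>180)&(us<400)]
    print(v,[(u,P[v,u,:2].round(3).tolist()) for u in us if u-1 not in us or u+1 not in us])
E
```

```text
plane [ 0.21277041 -0.01090933 -0.07029972] 0.020738605581637586 slope 12.027041977688208 az -2.935142931480366
(210, 52) [0.6133 0.1149 0.0546]
(237, 53) [0.6124 0.0906 0.0559]
(265, 54) [0.6116 0.0657 0.0556]
(310, 58) [0.6084 0.0254 0.0554]
(340, 60) [ 0.6069 -0.0018  0.054 ]
(370, 62) [ 0.6053 -0.0289  0.0541]
(340, 40) [ 0.6235 -0.001   0.0543]
(237, 35) [0.6275 0.0904 0.0537]
can [0.42647783 0.08333523 0.04899314] [0.45892698 0.1224078  0.06311383] [0.4453601  0.10276143 0.05951945] 0.04044031041545752 ((442.56329345703125, 102.92882537841797), (38.70035171508789, 31.85505485534668), 87.35797882080078)
can [ 0.41858479 -0.01676913  0.04989017] [0.45405537 0.04391429 0.06351964] [0.43936329 0.01383229 0.05943014] 0.04080021533364746 ((436.57684326171875, 13.447277069091797), (60.628108978271484, 32.43539047241211), 85.86741638183594)
110 [(np.int64(195), [0.563, 0.131]), (np.int64(198), [0.563, 0.128]), (np.int64(270), [0.563, 0.061]), (np.int64(273), [0.563, 0.059]), (np.int64(293), [0.563, 0.04]), (np.int64(295), [0.563, 0.038]), (np.int64(367), [0.563, -0.028]), (np.int64(371), [0.563, -0.032])]
150 [(np.int64(196), [0.526, 0.134]), (np.int64(199), [0.526, 0.131]), (np.int64(268), [0.526, 0.064]), (np.int64(271), [0.526, 0.061]), (np.int64(288), [0.526, 0.044]), (np.int64(292), [0.526, 0.041]), (np.int64(360), [0.526, -0.025]), (np.int64(364), [0.526, -0.029])]
190 [(np.int64(197), [0.484, 0.137]), (np.int64(201), [0.483, 0.134]), (np.int64(266), [0.485, 0.066]), (np.int64(269), [0.484, 0.063]), (np.int64(285), [0.484, 0.047]), (np.int64(287), [0.484, 0.045]), (np.int64(288), [0.484, 0.044]), (np.int64(353), [0.484, -0.023]), (np.int64(358), [0.485, -0.027])]
```

```bash
cat >> h.py <<'E'
psi=np.radians(-4.0); a=np.radians(10)
u=np.array([np.cos(psi)*np.cos(a),np.sin(psi)*np.cos(a),np.sin(a)])
n=np.array([-np.cos(psi)*np.sin(a),-np.sin(psi)*np.sin(a),np.cos(a)])
C=np.array([.613,.001,.056])   # right crest
def tip(s,z): return C+s*u+z*n+[0,0,.025]   # TCP for tips at s along, z above floor (from crest)
RT=R_tool(psi,0)
E
python3 - <<'E'
from h import *
command_gripper(.03,20)
movep(tip(-.219,.014)+[0,0,.10],RT)
print(move_l(tip(-.219,.014),RT,.1,until_force=15))
print(move_l(tip(-.150,.014),RT,.06,until_force=20))
s=sense(); print(s["time_s"],s["position"]-tip(-.15,.014),s["wrist_force"],s["finger_gap"])
p,d=camera("wrist"); cv2.imwrite("pics/w2.png",p[:,:,::-1])
p,d=camera("scene"); cv2.imwrite("pics/s2.png",cv2.resize(p[130:300,230:420,::-1],None,fx=3,fy=3))
E
```

```text
False
True
5.6083 [-0.04570331  0.0033687  -0.00793262] [-0.1630106   0.18962368 -0.46478637] 0.030035204734897358
```

View pics/w2.png

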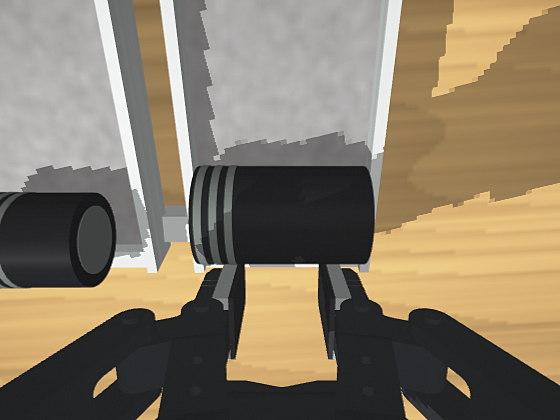

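View pics/s2.png

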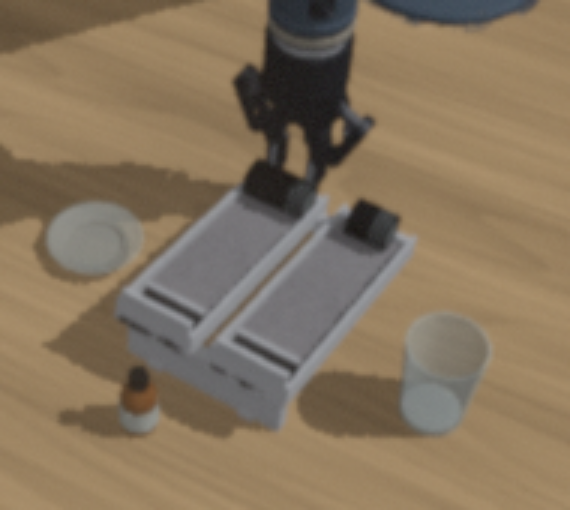

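The wrist view shows the fingers behind the long can (can px 190–373, fingers at 225 and 340), centred on it. The stop was the contact spike on first touch. In the scene crop nothing else has moved, so I'll carry on with the push.

```bash
python3 - <<'E'
from h import *
for s_,f in((-.180,.03),(-.10,.05),(-.04,.05)):
    r=move_l(tip(s_,.014),RT,f,until_force=40); s=sense()
    print(r,s["time_s"],((s["position"]-tip(s_,.014))*1e3).round(1),s["wrist_force"].round(2))
    if r: break
p,d=camera("wrist"); cv2.imwrite("pics/w3.png",p[:,:,::-1])
E
```

```text
False 6.4833 [-5.8  0.4 -1. ] [-11.04   0.71   8.5 ]
False 8.2333 [-5.1  0.3 -0.9] [-11.02  -0.08   9.24]
False 9.5833 [-4.1  0.2 -0.6] [-9.51 -0.04  7.8 ]
```

View pics/w3.png

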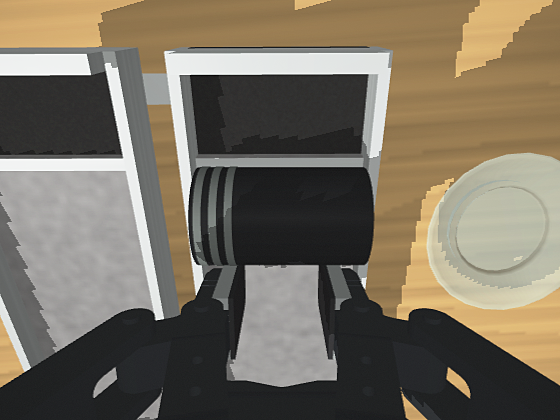

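The can is straight in the right gutter, just short of the crest edge (row ~160). Now for the last stretch.

```bash
python3 - <<'E'
from h import *
for s_ in(-.028,-.024,-.020,-.016):
    r=move_l(tip(s_,.014),RT,.03,until_force=40); sleep(.15); s=sense()
    print(s_,r,s["time_s"],((s["position"]-tip(s_,.014))*1e3).round(1),s["wrist_force"].round(2))
    if np.linalg.norm(s["wrist_force"])<3: break
p,d=camera("wrist"); cv2.imwrite("pics/w4.png",p[:,:,::-1])
E
```

```text
-0.028 False 10.3333 [-3.9  0.2 -0.6] [-8.57  0.32  8.14]
-0.024 False 10.7667 [-4.5  0.2 -0.6] [-10.36   0.92   9.33]
-0.02 False 11.2 [ 0.3  0.1 -0. ] [ 0.27 -0.09  0.32]
```

View pics/w4.png

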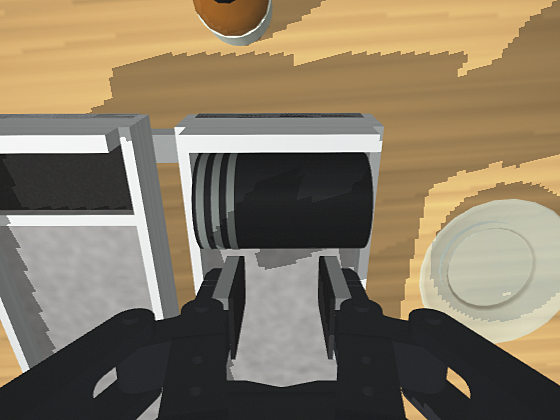

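The can has dropped into the pocket (rows 150–248, against the stop) and the contact force is zero. I'll back off and check.

```bash
python3 - <<'E'
from h import *
move_l(tip(-.045,.016),RT,.1); move_l(tip(-.045,.016)+[0,0,.15],RT,.2); sleep(.3)
s=sense(); p,d=camera("scene"); cv2.imwrite("pics/s5.png",cv2.resize(p[130:300,230:420,::-1],None,fx=3,fy=3)); print(s["time_s"])
E
```

```text
12.85
```

View pics/s5.png

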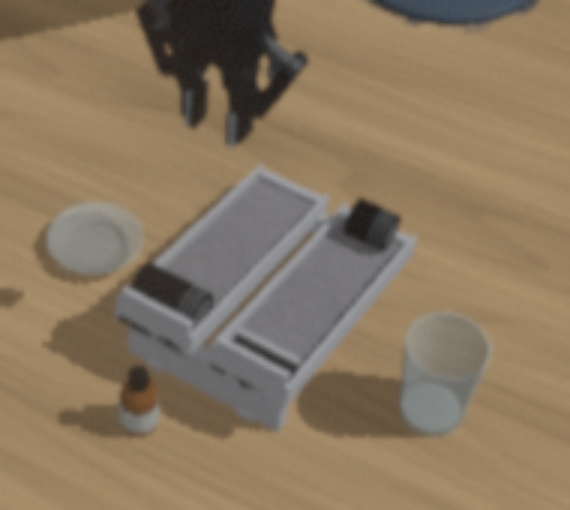

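The long can lies in the right pocket (crop px 172,292), the short can is unmoved at (372,224), and the bystanders in view are unmoved.

```bash
python3 -c "
from rig import *
print(finish_job())"
```

```text
the job is handed in; nothing more can be done
None
```

The long can was pushed up the right gutter into its pocket, the short can and the bystanders seen in the last picture did not move, and the job was handed in at about 13 s.

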